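Open the sash clamp on the glued drawer front

TASK

The glue on the green drawer front has set and the clamp's screw has been backed off. Press down the red release lever on the clamp's sliding jaw with a fingertip and, keeping it pressed, push the jaw back along its bar, away from the drawer front, until it rests against the stop at the end of the bar; then let the lever spring up and take the hand clear. Do not take hold of the lever or lift anything, and leave the drawer front and everything else lying about where it is.

Things in the scene. Friction and masses are not known exactly. Their poses are not given: they have to be found in the camera images.
- clamp: Plywood board, 490 x 280 x 18 mm, with an aluminium sash clamp bolted along its middle; fixed. Origin: underside of the board, at its centre. x runs along the bar, from the fixed head with the screw (blue, at x = -0.2) towards the stop at the other end: the way the jaw is pushed back. z is up. The bar is 20 mm wide, on y = 0; its toothed top lies 64 mm above the counter.
- jaw (a joint): Sliding jaw (blue casting, 60 mm long, 36 mm wide, face 50 mm tall above the bar), in m along the clamp's x: 0 nearest the drawer front, 0.15 against the stop. Its clamping face is at clamp x = -0.02 + value. While the release lever is held down it slides with about 3 N of friction; otherwise the ratchet blocks it towards +x. It stays where it is left.
- release (a joint): Red release lever on the jaw, in rad: 0 up (pawl in the teeth; up to 0.16 if the pawl rests on a tooth), 0.26 fully down; pawl clear of the teeth from 0.17. It swings about a pin across the bar, on the drawer-front side of its pad. Sprung: about 3 N on the pad to start, 7 N fully down; springs up when let go.
- release_pad (a point): Centre of the top face of the lever's thumb pad, to be pressed; moves with jaw and lever. Lever up: clamp x = 0.057 + jaw value, y = 0, 94 mm above the counter; 10 mm lower fully pressed. Pad 34 mm wide across the bar, 48 mm clear along it (26 mm of it towards the drawer front). At its stop end a lip, 34 mm wide, rises 16 mm above it: a fingertip on the pad can push lever and jaw along by it.
- bar_end (a point): Middle of the top edge of the bar's far end, 64 mm above the counter, at clamp x = 0.215. The stop bolt crosses the bar 20 mm before it; with the jaw at the stop, the lip of the lever overhangs this end by about 18 mm.
- front_mid (a point): Centre of the upper face plane of the dark green drawer front, 120 mm (along the bar) x 260 x 20 mm, lying loose on the bar and two battens between the screw's pad and the sliding jaw; its top is 84 mm above the counter. Not to be moved.
- pull: Loose brass bar pull, 105 mm long, 26 mm high, lying in the recess of the drawer front. Origin: centre of its underside.
- pencil: Flat yellow carpenter's pencil, 167 x 13 x 8 mm, lying on the board beside the bar. Origin: underside, near its middle.
- tape: Roll of green masking tape, 100 mm across, 24 mm high, lying flat on the board on the other side of the bar. Origin: centre of its underside.
- glue: Glue bottle, white with an orange cap, 62 mm across, 190 mm tall, standing on the counter. Origin: centre of its underside.
- mug: White mug, 82 mm across, 95 mm tall, on the counter. Origin: centre of its underside.
- measure: Yellow and black tape measure, 72 x 46 x 68 mm, on the counter. Origin: centre of its underside.
- driver: Screwdriver with an orange handle, lying on the counter. Origin: underside, near its middle.
- offcut: Wooden offcut, 110 x 40 x 30 mm, on the counter. Origin: centre of its underside.

How it is judged:
By the outcome, as a careful person would: the job done as asked, in the order asked, and still so for the second after the job is handed in, with the robot touching nothing.
It also fails if it takes over 38 s, if anything falls off the work surface, if the arm or the gripper's body presses on something with over 40 N, if the wrist force passes 120 N, or if a joint passes its speed limit or range.

ROBOT

A 6-joint arm with a two-finger parallel gripper is mounted at the origin on the work surface. World frame = base frame: x ahead of the robot, y to its left, z up, the work surface at z = 0. Lengths are in m, angles in rad, forces in N, time in s.
With the tool pointing down it reaches from about 0.25 to 0.725 m from the base axis. Payload 4 kg.
Tool frame: the origin (TCP) lies on the centre line of the jaws, within the pads' length; the fingertips stand 17 mm ahead of it and the grasp point (between the pads) lies 2 mm behind it; z points along the fingers, y is the line along which they close (so a half turn about z gives the same grasp; the last joint's range is limited). The gripper opens to 85 mm and grips with 20 to 120 N. Pads are 22 mm wide; open, the fingers measure 114 mm over their backs; the gripper's body (76 mm by 85 mm) begins 54 mm behind the grasp point. The pads swing forward as they close: fully open they stand 13 mm farther back than shut.
Start: joints at [0, 0.241, 0.005, 1.335, 0, 1.571], TCP at [0.5, -0, 0.248] pointing down, gripper open.
Joint ranges: [-2.72, 2.72], [-1.05, 1.87], [-1.09, 1.28], [-1.99, 2.15], [-1.42, 1.44], [-3.14, 3.14]. Speed limits (rad/s): [2.79, 2.79, 3.14, 3.14, 3.14, 3.14].

INTERFACE

Orientations are given as a unit quaternion [x, y, z, w].
In Python, from workcell import get_obs, imaging, order gives the robot as it stands.
- The arm moves only by the tool apply_moves, never from a script. Its argument "targets" is a list that holds one entry, the list of rows, each a list of 5 numbers: the shift along the world's x, y, z in units of 40 mm (1.0 is 40 mm), then the turn about the world's z in degrees, then the gripper command: -1 is shut, 1 is fully open, values between are in proportion. In form: [[[dx, dy, dz, turn, fingers], ...]]. A call has 1 to 8 rows; each row shifts and turns the commanded pose from where the row before left it; what a row does not reach is not made up. A row lasts 1/12 s, in which the tool goes at most 41.7 mm and 7.16 degrees, less where a joint would pass 70% of its speed; a pose out of reach is approached as far as the arm can. A call is refused whole if a number of a shift passes 1 or a number of a turn 7.16, either way. A call with a gripper value outside its range is refused whole. The fingers move at their own pace and stop on an object; the grip force is fixed at half the most. Time passes only in rows, so rows that do not move let the fingers close. It gives the time, the measured TCP pose, the force, the opening and the grip force at its end, in the units of the state.
- get_obs(): the state, without advancing time (a new reading comes with each control period).
- imaging.camera(name): name is "scene" or "side" or "wrist"; returns (picture, depth): 480x640x3 uint8, blue, green, red; 480x640 float32, m along the optical axis (not along the pixel's ray), 0 where there is no reading.
- imaging.get_calibration(name): a dict with "camera_matrix" (3x3 intrinsics, pixels), "eye" and "rotation" of the camera in the world; the wrist camera has in their place "hand_eye" (4x4, takes a point from camera to tool coordinates, whose origin is the TCP and whose axes are the flange's). Camera axes: x right, y down, z forward; pixel columns grow to the right and rows downward; lengths in m; the calibration is good to about 2 mm. A picture is of the moment at which its call begins: read the wrist's pose just before it. get_calibration takes no time and is no camera call.
- order.job_done(): hands the job in; it is judged then, once.
The state is a dict: "clock": time; "joint_pos": joint angles; "joint_vel": joint speeds; "tau": joint torques, N m; "eef_pos": TCP position; "tool_rot": TCP orientation; "ft_force": force on the tool from outside, world axes, zero at the start; "ft_torque": the same for the moment, N m; "grip_width": finger opening in m; "grasp_force": force on a finger pad.
Only numpy, scipy, OpenCV 4.12 (cv2) and the standard library are available. Lean on these libraries where they do the work, as an engineer would, in place of code of your own. Each camera call takes 0.05 s, during which the arm holds its last target. There are 200 camera calls.

## Working session

There is one attempt and no reset: what is moved stays moved. The work goes in short steps, Python scripts to look and compute and a tool call to move; the robot and the scene stay as the last step left them, time stands still between calls to the robot, and variables do not carry over. Pictures are saved under pics/ and viewed, at most 10 in all, crops included, and the job is handed in when it is done.

Besides the shell and the picture viewer there is one more tool, called in YAML: its name, and indented under it one key for each argument. apply_moves: Moves the arm, as the interface text tells. Its arguments: {"type":"object","properties":{"targets":{"type":"array","items":{"type":"array","items":{"type":"array","items":{"type":"number"}}}}},"required":["targets"]}

```bash
mkdir -p pics
cat > h.py <<'E'
import numpy as np, cv2
from workcell import get_obs, imaging, order
from scipy.spatial.transform import Rotation as R
def grab(n):
    o=get_obs(); img,d=imaging.camera(n); c=imaging.get_calibration(n)
    K=np.array(c["camera_matrix"])
    if n=="wrist":
        T=np.eye(4);T[:3,:3]=R.from_quat(o["tool_rot"]).as_matrix();T[:3,3]=o["eef_pos"]
        M=T@np.array(c["hand_eye"])
    else:
        M=np.eye(4);M[:3,:3]=np.array(c["rotation"]);M[:3,3]=c["eye"]
    return img,d,K,M
def cloud(d,K,M):
    v,u=np.mgrid[:d.shape[0],:d.shape[1]]
    P=np.stack([(u-K[0,2])/K[0,0]*d,(v-K[1,2])/K[1,1]*d,d],-1)
    return P@M[:3,:3].T+M[:3,3]
E
python3 - <<'E'
from h import *
for n in("scene","side"):
    img,d,K,M=grab(n); cv2.imwrite(f"pics/{n}0.png",img); np.savez(f"{n}0.npz",img=img,d=d,K=K,M=M)
    print(n,M.round(3).tolist(),(d>0).mean())
o=get_obs();print(o["clock"],o["tool_rot"],o["grip_width"])
E
```

```text
Traceback (most recent call last):
  File "h.py", line 11, in grab
    M=np.eye(4);M[:3,:3]=np.array(c["rotation"]);M[:3,3]=c["eye"]
                ~^^^^^^^
ValueError: could not broadcast input array from shape (4,) into shape (3,3)
```

```bash
sed -i 's/np.array(c\["rotation"\])/R.from_quat(c["rotation"]).as_matrix()/' h.py
python3 - <<'E'
from h import *
for n in("scene","side"):
    img,d,K,M=grab(n); cv2.imwrite(f"pics/{n}0.png",img); np.savez(f"{n}0.npz",img=img,d=d,K=K,M=M)
    print(n,imaging.get_calibration(n)["rotation"],M.round(3).tolist(),(d>0).mean())
    P=cloud(d,K,M); print("z percentiles",np.percentile(P[d>0][:,2],[5,25,50,75]))
o=get_obs();print(o["clock"],o["tool_rot"],o["grip_width"])
E
```

```text
scene [ 0.27832531  0.89112644 -0.34217329 -0.10651822] [[-0.822, 0.423, -0.38, 0.996], [0.569, 0.611, -0.551, 0.635], [-0.001, -0.669, -0.743, 1.051], [0.0, 0.0, 0.0, 1.0]] 0.9958984375
z percentiles [-7.50526628e-01 -2.83510457e-01  6.37489479e-04  1.82781803e-02]
side [ 0.90841564 -0.18209289  0.06615226 -0.37046873] [[0.925, -0.282, 0.255, 0.108], [-0.38, -0.659, 0.649, -1.106], [-0.015, -0.697, -0.717, 1.254], [0.0, 0.0, 0.0, 1.0]] 0.9959440104166667
z percentiles [-0.74367661 -0.07623696 -0.0008672   0.07976536]
0.15 [ 7.07112374e-01  7.07100738e-01 -5.60987285e-04 -5.66570079e-04] 0.0855301765603888
```

View pics/scene0.png

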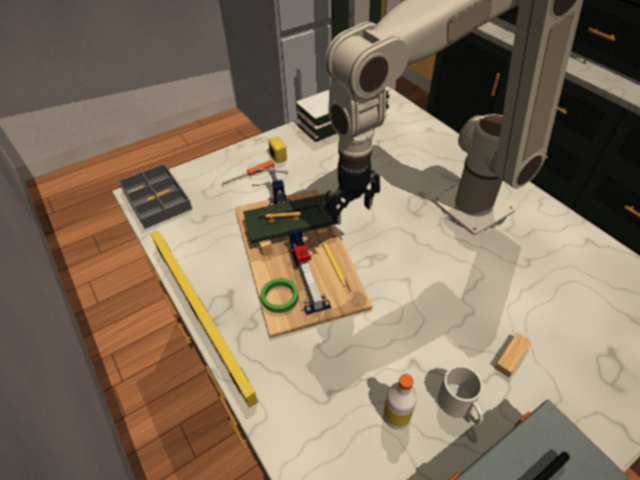

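View pics/side0.png

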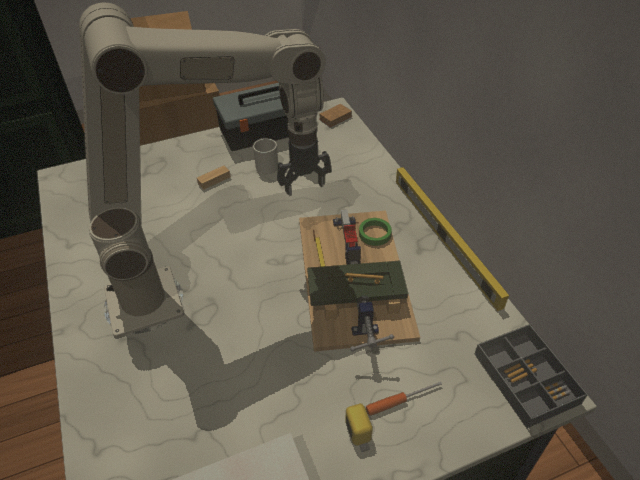

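The scene view shows the red lever near (303,255), the bar's stop end near (318,308) and the front at (285,218). The side view shows the lever at (350,238), the stop at (346,215) and the front at (357,283). I'll measure these.

Run:
```python
from h import *
for n in("scene","side"):
    z=np.load(n+"0.npz"); img,d,K,M=[z[k] for k in("img","d","K","M")]
    P=cloud(d,K,M); hsv=cv2.cvtColor(img,cv2.COLOR_BGR2HSV).astype(int); H,S,V=hsv[...,0],hsv[...,1],hsv[...,2]
    w=np.zeros(d.shape,bool)
    if n=="scene": w[180:340,225:375]=1
    else: w[200:360,295:425]=1
    red=w&((H<6)|(H>174))&(S>150)&(V>60)
    q=P[red]; print(n,"red",red.sum(),q.mean(0).round(4),np.percentile(q,[5,50,95],axis=0).round(3).tolist())
    top=red&(P[...,2]>.085); print(" top",top.sum(),P[top].mean(0).round(4), np.argwhere(top).mean(0))
    # board
    b=w&(abs(P[...,2]-.018)<.006); 
    xy=P[b][:,:2].astype(np.float32); (c,s,a)=cv2.minAreaRect(xy); print(" board",b.sum(),np.round(c,4),np.round(s,3),a)
    f=w&(abs(P[...,2]-.082)<.008)&(H>35)&(H<100)
    (c,s,a)=cv2.minAreaRect(P[f][:,:2].astype(np.float32)); print(" front",f.sum(),np.round(c,4),np.round(s,3),a,P[f][:,2].mean())
    bar=w&(abs(P[...,2]-.064)<.006)&(S<60); q=P[bar][:,:2]; m=q.mean(0); e=np.linalg.svd(q-m)[2][0] if len(q)>3 else 0; print(" bar",len(q),m,e,((q-m)@e).min(),((q-m)@e).max())
    for r in np.argwhere(red): pass
```

```text
scene red 209 [ 0.6117 -0.0657  0.1085] [[0.588, -0.109, 0.074], [0.607, -0.077, 0.095], [0.624, -0.046, 0.111]]
 top 184 [ 0.6128 -0.0602  0.1133] [253.22826087 302.20108696]
 board 7391 [ 0.564  -0.2125] [0.638 0.288] 74.5069808959961
 front 1999 [ 0.5534 -0.2333] [0.14  0.251] 72.0939712524414 0.08339941641638345
 bar 324 [ 0.62241548 -0.01535815] [0.28726234 0.95785194] -0.34567242937264503 0.08174962700367315
side red 113 [ 0.6035 -0.0822  0.0928] [[0.59, -0.106, 0.084], [0.602, -0.085, 0.093], [0.62, -0.052, 0.101]]
 top 105 [ 0.604  -0.0806  0.0936] [236.1047619  350.34285714]
 board 6446 [ 0.6478 -0.1464] [0.532 0.4  ] 73.62741088867188
 front 715 [ 0.5482 -0.2498] [0.218 0.255] 74.53673553466797 0.08230964014581484
 bar 241 [ 0.58581857 -0.13490437] [-0.29512433 -0.95545886] -0.2069995884301021 0.31034417969617434
```

apply_moves:
  targets:
    - [[0.6,-0.5,0,-4.1,-1],[0.6,-0.5,0,-4.1,-1],[0.6,-0.5,0,-4.1,-1],[0.6,-0.5,0,-4.1,-1],[0,0,0,0,-1],[0,0,0,0,-1]]

```text
clock: 0.65
eef_pos: [0.5963, -0.081, 0.2466]
tool_rot: [0.801, 0.598, -0.001, -0.001]
ft_force: [-0.2, 0.2, 0.1]
grip_width: 0.0122
grasp_force: 0.0
```

Run:
```python
from h import *
n="wrist"
img,d,K,M=grab(n); cv2.imwrite(f"pics/{n}0.png",img); np.savez(f"{n}0.npz",img=img,d=d,K=K,M=M)
o=get_obs();print(o["clock"],o["eef_pos"],o["grip_width"],o["ft_force"],M.round(3).tolist())
```

```text
0.7 [ 0.59555709 -0.08019193  0.2471286 ] 0.004320962917947671 [-0.17122452  0.53055417 -0.06373093] [[0.959, -0.269, -0.091, 0.619], [-0.284, -0.912, -0.295, -0.005], [-0.004, 0.309, -0.951, 0.372], [0.0, 0.0, 0.0, 1.0]]
```

View pics/wrist0.png

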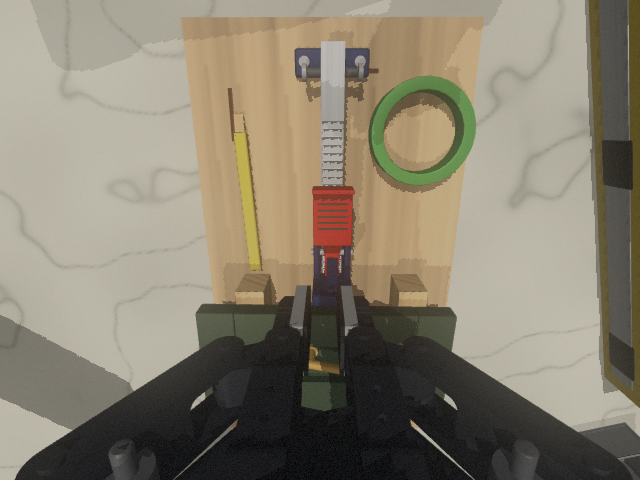

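The wrist view is clear. The red pad spans columns 313–353 and rows 193–245, the lip is at rows 187–193, and the bar end is at about (333,41).

```bash
cat > meas.py <<'E'
from h import *
def ray(u,v,z,K,M):
    r=M[:3,:3]@np.array([(u-K[0,2])/K[0,0],(v-K[1,2])/K[1,1],1]); return M[:3,3]+r*(z-M[2,3])/r[2]
E
python3 - <<'E'
from meas import *
z=np.load("wrist0.npz"); img,d,K,M=[z[k] for k in("img","d","K","M")]
P=cloud(d,K,M)
a=ray(333.5,41,.064,K,M); hsv=cv2.cvtColor(img,cv2.COLOR_BGR2HSV).astype(int); H,S,V=[hsv[...,i] for i in range(3)]
# bar centreline from grey pixels
pts=[]
for v in range(80,185,5):
    u=np.where((S[v,300:370]<50)&(V[v,300:370]>90)&(abs(P[v,300:370,2]-.064)<.01))[0]+300
    if len(u)>10: pts.append(ray((u[0]+u[-1])/2,v,.064,K,M)[:2]); wd=np.linalg.norm(ray(u[0]-.5,v,.064,K,M)-ray(u[-1]+.5,v,.064,K,M))
pts=np.array(pts); m=pts.mean(0); e=np.linalg.svd(pts-m)[2][0]; e*=np.sign(e[1])
print("bar",m,e,np.degrees(np.arctan2(e[1],e[0])),"w",wd,len(pts)); 
end=m+e*((a[:2]-m)@e); print("end",end, "depth pt",P[43,333])
org=end-.215*e; print("clamp org",org)
red=((H<6)|(H>174))&(S>150)&(V>60); red[:150]=0; red[260:]=0
q=P[red]; s=(q[:,:2]-org)@e; t=(q[:,:2]-org)@[-e[1],e[0]]
print("red along",np.percentile(s,[1,50,99]),"across",np.percentile(t,[1,50,99]),"z",np.percentile(q[:,2],[1,10,50,90,99]))
for v in range(184,250,4): p=P[v,333]; print(v,((p[:2]-org)@e).round(4),p[2].round(4))
f=ray(260,305,.084,K,M); print("front top edge", (f[:2]-org)@e)
t0=np.array(get_obs()["eef_pos"]); print("tcp in clamp",(t0[:2]-org)@e,(t0[:2]-org)@[-e[1],e[0]])
E
```

```text
bar [ 0.62538989 -0.00750061] [0.28685051 0.95797536] 73.3305058415105 w 0.020345751536876205 21
end [0.64548378 0.05960559] depth pt [0.64501829 0.05779812 0.06589081]
clamp org [ 0.58381092 -0.14635911]
red along [0.02984121 0.07084796 0.10072672] across [-0.0167886  -0.00055678  0.01611651] z [0.0744088  0.09259512 0.09393596 0.10861944 0.11098827]
184 0.0981 0.0649
188 0.1005 0.1014
192 0.0986 0.1095
196 0.0926 0.095
200 0.0893 0.0955
204 0.0857 0.095
208 0.0821 0.0942
212 0.0786 0.0944
216 0.0751 0.0943
220 0.0713 0.0935
224 0.0678 0.094
228 0.0645 0.095
232 0.0602 0.0929
236 0.057 0.0945
240 0.053 0.0937
244 0.0492 0.0934
248 0.0418 0.0833
front top edge -0.017564677336486055
tcp in clamp 0.06675592240264376 0.007727547016715066
```

apply_moves:
  targets:
    - [[0.28,0.21,0,0,-1],[0,0,-0.8,0,-1],[0,0,-0.8,0,-1],[0,0,-0.8,0,-1],[0,0,-0.6,0,-1],[0,0,0,0,-1],[0,0,0,0,-1]]

```text
clock: 1.28
eef_pos: [0.6054, -0.0706, 0.1277]
tool_rot: [0.8, 0.6, -0.001, -0.001]
ft_force: [0.6, -0.8, 0.9]
grip_width: 0.0001
grasp_force: 0.0
```

Run:
```python
from h import *
img,d,K,M=grab("wrist"); cv2.imwrite("pics/wrist1.png",img)
o=get_obs();print(o["clock"],o["eef_pos"],o["grip_width"],o["ft_force"])
```

```text
1.3333 [ 0.60709616 -0.07093369  0.1296555 ] 1.698493549127173e-05 [0.28579882 0.29465293 1.00473915]
```

View pics/wrist1.png

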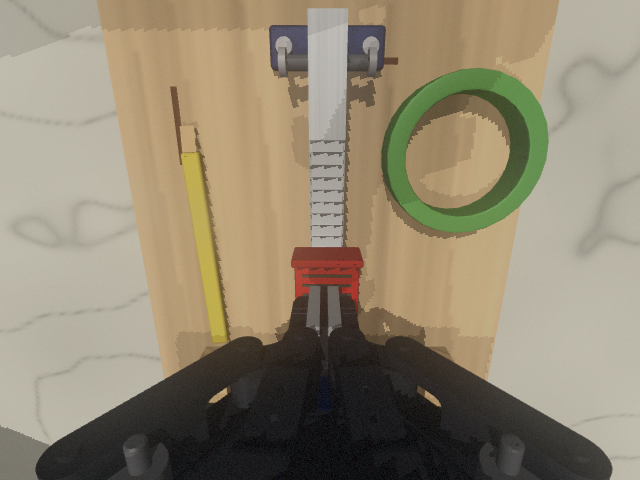

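The shut fingertips (column ~325) are centred on the pad (292–362), just short of the lip at row ~265. Next I press down.

apply_moves:
  targets:
    - [[0,0,-0.25,0,-1],[0,0,-0.15,0,-1],[0,0,-0.1,0,-1],[0,0,0,0,-1]]

```text
clock: 1.67
eef_pos: [0.6082, -0.0711, 0.109]
tool_rot: [0.801, 0.599, 0.001, 0.0]
ft_force: [-0.2, 1.2, 4.7]
grip_width: -0.0001
grasp_force: 2.1
```

apply_moves:
  targets:
    - [[0,0,-0.1,0,-1],[0,0,-0.05,0,-1],[0,0,0,0,-1],[0,0,0,0,-1]]

```text
clock: 2.0
eef_pos: [0.6083, -0.071, 0.104]
tool_rot: [0.801, 0.599, 0.001, 0.0]
ft_force: [-0.4, 1.9, 6.0]
grip_width: -0.0001
grasp_force: 3.2
```

apply_moves:
  targets:
    - [[0,0,-0.05,0,-1],[0,0,-0.05,0,-1],[0,0,0,0,-1],[0,0,0,0,-1]]

```text
clock: 2.33
eef_pos: [0.6083, -0.0708, 0.1004]
tool_rot: [0.801, 0.599, 0.002, 0.0]
ft_force: [-0.4, 4.8, 7.9]
grip_width: -0.0001
grasp_force: 3.8
```

apply_moves:
  targets:
    - [[0,0,-0.05,0,-1],[0,0,-0.03,0,-1],[0,0,0,0,-1]]

```text
clock: 2.58
eef_pos: [0.6086, -0.0708, 0.0998]
tool_rot: [0.801, 0.599, 0.002, 0.001]
ft_force: [-5.1, 3.1, 18.4]
grip_width: 0.0005
grasp_force: 9.3
```

Lever bottomed out (18 N). Now I push gently along the bar direction (0.287, 0.958).

apply_moves:
  targets:
    - [[0.036,0.12,0,0,-1],[0.036,0.12,0,0,-1],[0.036,0.12,0,0,-1],[0.036,0.12,0,0,-1],[0,0,0,0,-1]]

```text
clock: 3.0
eef_pos: [0.6139, -0.0527, 0.0997]
tool_rot: [0.801, 0.599, 0.001, 0.002]
ft_force: [-6.0, 0.0, 18.7]
grip_width: 0.0001
grasp_force: 9.1
```

```bash
cat >> meas.py <<'E'
org=np.array([.5838,-.1464]); e=np.array([.2869,.9580]); nn=np.array([-e[1],e[0]])
def lip(name):
    img,d,K,M=grab("wrist"); cv2.imwrite(name,img); P=cloud(d,K,M)
    hsv=cv2.cvtColor(img,cv2.COLOR_BGR2HSV).astype(int); H,S,V=[hsv[...,i] for i in range(3)]
    red=((H<6)|(H>174))&(S>150)&(V>60)&(abs(P[...,2]-.09)<.04); q=P[red]
    print("lip end",np.percentile((q[:,:2]-org)@e,[95,99]),"across",np.percentile((q[:,:2]-org)@nn,[2,98]),"z",np.percentile(q[:,2],[5,50,95]))
    t=np.array(get_obs()["eef_pos"]); print("tcp",(t[:2]-org)@e,(t[:2]-org)@nn,t[2],get_obs()["ft_force"])
E
python3 -c "
from meas import *
lip('pics/w2.png')"
```

```text
lip end [0.12266232 0.12317519] across [-0.01661627  0.01595   ] z [0.07688472 0.07949172 0.0920727 ]
tcp 0.09835132514827187 -0.001997165878818631 0.09974327079811977 [-6.38105318  0.74030048 19.77195681]
```

View pics/w2.png

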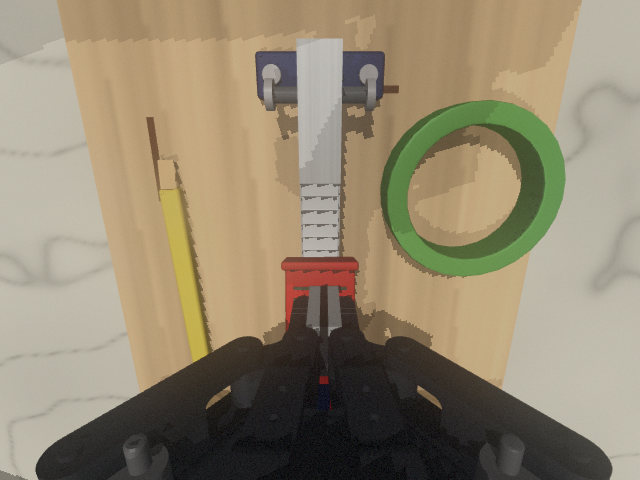

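The jaw has moved ~20 mm with the finger, the lever is down (pad z ≈ 0.079) and the finger is centred within 2 mm. I continue with a small sideways correction.

apply_moves:
  targets:
    - [[0.036,0.24,0,0,-1],[0.072,0.24,0,0,-1],[0.072,0.24,0,0,-1],[0.072,0.24,0,0,-1],[0.072,0.24,0,0,-1],[0.072,0.24,0,0,-1],[0.072,0.24,0,0,-1],[0.072,0.24,0,0,-1]]

```text
clock: 3.72
eef_pos: [0.636, 0.0229, 0.0998]
tool_rot: [0.801, 0.598, 0.001, 0.003]
ft_force: [-5.1, -3.3, 18.5]
grip_width: 0.0002
grasp_force: 7.8
```

```bash
python3 -c "
from meas import *
lip('pics/w3.png')"
```

```text
lip end [0.20145326 0.20195133] across [-0.01620749  0.0164415 ] z [0.07683505 0.07958681 0.09205264]
tcp 0.179727028629818 -0.0014916892586389202 0.0998709408012445 [-2.9430556  -0.87701074 16.39360657]
```

apply_moves:
  targets:
    - [[0.058,0.19,0,0,-1],[0.058,0.19,0,0,-1],[0.058,0.19,0,0,-1],[0.036,0.12,0,0,-1],[0,0,0,0,-1]]

```text
clock: 4.18
eef_pos: [0.6447, 0.0523, 0.0998]
tool_rot: [0.801, 0.599, 0.002, 0.002]
ft_force: [-3.4, 1.3, 17.5]
grip_width: 0.0007
grasp_force: 8.1
```

apply_moves:
  targets:
    - [[0.022,0.07,0,0,-1],[0.022,0.07,0,0,-1],[0,0,0,0,-1]]

```text
clock: 4.43
eef_pos: [0.6462, 0.0573, 0.0998]
tool_rot: [0.801, 0.599, 0.002, 0.002]
ft_force: [-4.3, -1.4, 17.0]
grip_width: 0.0001
grasp_force: 8.0
```

```bash
python3 -c "
from meas import *
lip('pics/w4.png')"
```

```text
lip end [0.2374358  0.23791512] across [-0.0160575   0.01656231] z [0.07692472 0.07953804 0.09208477]
tcp 0.21304999921644535 -0.0013649672766188822 0.09988465971046237 [-4.06228542 -0.27278473 17.15223603]
```

apply_moves:
  targets:
    - [[0.022,0.07,0,0,-1],[0.022,0.07,0,0,-1],[0,0,0,0,-1]]

```text
clock: 4.73
eef_pos: [0.648, 0.062, 0.0993]
tool_rot: [0.801, 0.599, 0.001, 0.003]
ft_force: [-3.7, -2.5, 14.8]
grip_width: -0.0001
grasp_force: 6.9
```

```bash
python3 -c "
from meas import *
lip('pics/w5.png')"
```

```text
lip end [0.24041997 0.24090647] across [-0.01599509  0.01662175] z [0.07647025 0.07950044 0.09219349]
tcp 0.21804922641664176 -0.0017357259547254242 0.09933208797245378 [-4.28786219 -3.73568746 14.80508168]
```

apply_moves:
  targets:
    - [[0.022,0.07,0,0,-1],[0.022,0.07,0,0,-1],[0,0,0,0,-1]]

```text
clock: 5.03
eef_pos: [0.6499, 0.0675, 0.098]
tool_rot: [0.801, 0.599, 0.001, 0.003]
ft_force: [-1.9, -2.8, 9.6]
grip_width: -0.0001
grasp_force: 4.8
```

```bash
python3 -c "
from meas import *
lip('pics/w6.png')"
```

```text
lip end [0.24055894 0.2408535 ] across [-0.01580719  0.01650631] z [0.07569073 0.08661923 0.0923534 ]
tcp 0.22387394348100564 -0.0019333216360310074 0.09806456612468796 [-0.92899317 -2.94676514  9.55752762]
```

The lip end stays at 0.2407, so the jaw seems stopped. I'll push firmly against the lip to confirm.

apply_moves:
  targets:
    - [[0.022,0.07,-0.03,0,-1],[0.014,0.05,0,0,-1],[0,0,0,0,-1]]

```text
clock: 5.33
eef_pos: [0.6502, 0.0681, 0.0976]
tool_rot: [0.802, 0.598, -0.002, 0.005]
ft_force: [-5.2, -12.6, 15.6]
grip_width: 0.0
grasp_force: 10.4
```

```bash
python3 -c "
from meas import *
lip('pics/w7.png')"
```

```text
lip end [0.24060669 0.24096845] across [-0.0157529   0.01649845] z [0.07565034 0.08875228 0.09210649]
tcp 0.22449387628541465 -0.002041875509181515 0.09758891120615852 [ -5.81689846 -12.25757574  16.17128515]
```

View pics/w7.png

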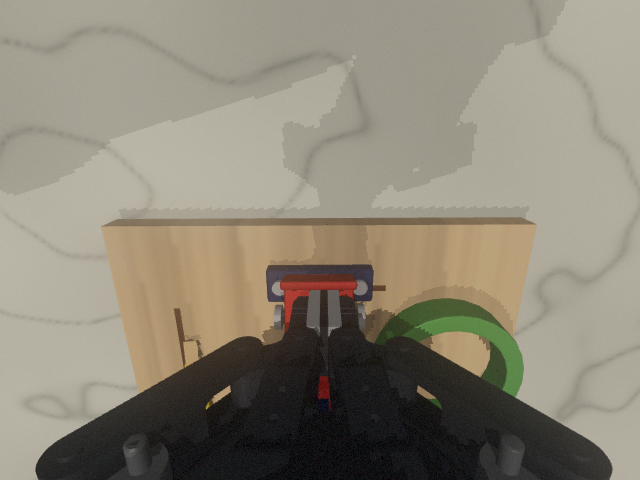

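With 12 N of push there is no motion, so the jaw is at the stop. I lift straight up and ease off the lip once the pad is released.

apply_moves:
  targets:
    - [[0,0,0.15,0,-1],[0,0,0.15,0,-1],[-0.022,-0.07,0.15,0,-1],[-0.03,-0.1,0.2,0,-1],[0,0,0.5,0,-1],[0,0,0.8,0,-1],[0,0,0.8,0,-1],[0,0,0.8,0,-1]]

```text
clock: 6.05
eef_pos: [0.6471, 0.0662, 0.2369]
tool_rot: [0.801, 0.599, -0.001, -0.0]
ft_force: [-0.0, 0.3, 0.5]
grip_width: -0.0001
grasp_force: 0.0
```

apply_moves:
  targets:
    - [[-0.2,-0.7,0.3,0,-1],[-0.2,-0.7,0.3,0,-1],[-0.2,-0.7,0,0,-1],[0,0,0,0,-1],[0,0,0,0,-1],[0,0,0,0,-1]]

```text
clock: 6.55
eef_pos: [0.6235, -0.0173, 0.2597]
tool_rot: [0.801, 0.599, -0.0, -0.0]
ft_force: [0.5, 0.2, -0.3]
grip_width: -0.0001
grasp_force: 0.0
```

```bash
python3 -c "
from meas import *
lip('pics/w8.png')
img,d,K,M=grab('side');cv2.imwrite('pics/s8.png',img)
print(get_obs()['clock'])"
```

```text
lip end [0.23077685 0.23223682] across [-0.0159477   0.01644156] z [0.07631734 0.09388493 0.10967637]
tcp 0.1356834401437001 -0.0008589728320677267 0.2594582196596899 [-0.68918544  0.0516444  -0.42554516]
6.65
```

View pics/w8.png

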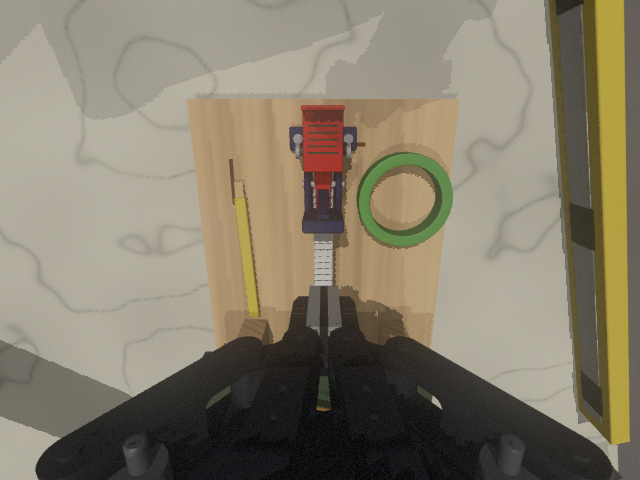

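View pics/s8.png

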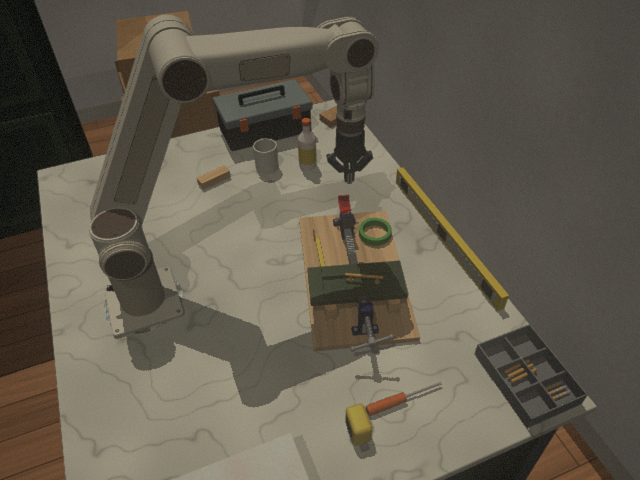

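The lever is up (pad z 0.094, lip top 0.110) and its lip overhangs the bar end by ~17 mm, matching the ~18 mm expected at the stop. The front, pull, pencil and tape look unmoved, and the hand is clear.

```bash
python3 -c "
from workcell import order
print(order.job_done())"
```

```text
the job is handed in; nothing more can be done
None
```

The job is handed in at about 6.7 s: the jaw was pushed back against the stop with the lever held down, the lever then sprang up, and the hand is clear, with nothing else seen to have moved.

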